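Load one more plate into the spring magazine

ROBOT

A 7-joint arm with a two-finger parallel gripper is mounted at the origin on a cart in front of the work surface, level with it; the furniture and walls round the work are solid. World frame = base frame: x ahead of the robot, y to its left, z up, the work surface at z = 0. Lengths are in m, angles in rad, forces in N, time in s.
With the tool pointing down it reaches from about 0.4 to 0.85 m from the base axis. Payload 6.9 kg.
Tool frame: the origin (TCP) lies at the very end of the fingers, on their centre line; the grasp point (between the pads) lies 19 mm behind it (manip.grip_depth is the distance from the TCP to the grasp point, in m); y points along the fingers, x is the direction in which the jaws open and shut, and the axes are right-handed (so a half turn about y gives the same grasp; the last joint's range is limited). The gripper opens to 85 mm and grips with 20 to 120 N. Pads are 22 mm wide; open, the fingers measure 114 mm over their backs; the gripper's body (76 mm by 85 mm) begins 54 mm behind the grasp point. The pads swing forward as they close: fully open they stand 13 mm farther back than shut.
Start: joints at [1.319, 0.507, -0.238, 1.5, 0.126, 1.149, -0.155], TCP at [0.218, -0.586, 0.231] pointing down, gripper open.
Joint ranges: [-3.08, 3.08], [-0.24, 2.05], [-1.43, 1.35], [0, 2.5], [-1.52, 4.66], [0.17, 1.96], [-2.89, 2.89]. Speed limits (rad/s): [2.39, 2.39, 3.14, 3.14, 3.14, 3.14, 3.14].

INTERFACE

Orientations are given as [roll, pitch, yaw] about the fixed x, y, z axes, in that order (R = Rz(yaw) Ry(pitch) Rx(roll)).
In Python, from workcell import observe, grab_frame, camera_info, manip, outline_of gives the robot as it stands.
- The arm moves only by the tool arm_command, never from a script. Its argument "deltas" is a list of rows, each an object of numbers: "dx", "dy", "dz": the shift along the tool's x, y, z in cm; "yaw": the turn about the tool's y in degrees. In form: [{"dx": .., "dy": .., "dz": .., "yaw": ..}, ...]. A call has exactly 8 rows; each row is the pose to reach, as a shift and turn from the pose commanded when the call began, along the tool's axes at that moment; what a row does not reach only later rows make up. A row lasts 1/8 s, in which the tool goes at most 62.5 mm and 10.7 degrees, less where a joint would pass 70% of its speed; a pose out of reach is approached as far as the arm can. A call with a gripper value outside its range is refused whole. "claw" is the closure, from 0 (fully open) to 1 (shut), set as the call begins (left out, the last holds). The fingers move at their own pace and stop on an object; "force" is the grip in N (left out, the last holds). Time passes only in rows, so rows that repeat a pose let the fingers close, or fill a call up. It gives the time, the measured TCP pose, the force and the opening at its end, in the units of the state.
- observe(): the state, without advancing time (a new reading comes with each control period).
- grab_frame(name): name is "side" or "top"; returns the picture (480x640x3 uint8, red, green, blue); there is no depth.
- camera_info(name): a dict with "intrinsics" (3x3 intrinsics, pixels), "dist" ([k1, k2, p1, p2, k3] as OpenCV has them; the pictures are not rectified), "pose" (4x4, takes a point from camera to world coordinates). Camera axes: x right, y down, z forward; pixel columns grow to the right and rows downward; lengths in m; the calibration is good to about 2 mm. A picture is of the moment at which its call begins. camera_info takes no time and is no camera call.
- manip.finish_job(): hands the job in, once; it reports no verdict.
Trained networks look in the newest picture that a camera, given by its name, has taken for a name from the list of things; names that differ only in an ending like _2 or _b are one class to them, and where a whole thing is asked for, a point or a joint stands for the part that bears it (a point fixed in the world has none). Each returns a list of dicts, best first, with "score" (0 to 1); they miss things now and then, are a little off and sometimes report something else, mostly with a low value. They report only what shows in the picture. A call takes as long as a camera call.
- outline_of(query, camera): "region" (480x640 bool, what is visible of it) and "bbox" ([left, top, right, bottom] in pixels, round what is visible of it).
The state is a dict: "clock": time; "qpos": joint angles; "qvel": joint speeds; "tau": joint torques, N m; "ee_pos": TCP position; "ee_rot": TCP orientation; "contact_force": force on the tool from outside, world axes, zero at the start; "wrist_torque": the same for the moment, N m; "gripper_width": finger opening in m.
Only numpy, scipy, OpenCV 4.12 (cv2) and the standard library are available. Lean on these libraries where they do the work, as an engineer would, in place of code of your own. Each camera call takes 0.05 s, during which the arm holds its last target.

TASK

Load the loose plain steel plate (the one without a weld bead) into the spring magazine, on top of the plate that is already in it: tuck one short edge under the fixed lip, then press the other end down against the spring until the bevelled catch snaps shut over it. Leave the plate with the weld bead and the other things on the table where they are.

Things in the scene. Friction and masses are not known exactly. Their poses are not given: they have to be found in the camera images.
- spare_centre (a point): Centre (half-way up) of the loose plain steel plate to be loaded: 100 x 50 x 6 mm, 0.235 kg, smooth on both sides, lying flat on the table. Site axes: x across the 50 mm width, y along the 100 mm length, z up (thickness). Either end may go under the lip.
- beaded_centre (a point): Centre (half-way up) of a second plate of the same size, 100 x 50 x 6 mm, lying on the table, that has a raised weld bead 2 mm high along its top; same axes. Not to be loaded or moved.
- loaded_centre (a point): Centre (half-way up) of the plain plate, 100 x 50 x 6 mm, already in the magazine, with its long side along the magazine's x; held up by the follower against the underside of lip and catch. It stays in, under the new plate.
- magazine: Fixed spring magazine; origin at the pocket's centre, on the table. x: long axis, from the lip (end nearest the robot) to the catch; z up. Base 170 x 88 x 6 mm (x -73 to +97). Pocket x -51.5 to +53.5, y -27.5 to +27.5 mm. Side guides 64 mm high stand only at its corners (|x| 34 to 52, |y| 27.5 to 32.5), so the sides are open between. Lip and catch overhang the pocket: no plate goes in flat.
- lip_edge (a point): Middle of the lower edge of the fixed lip, at magazine (-41.5, 0, 60) mm; axes as the magazine's. The lip is 65 mm wide, its underside 60 mm above the table; it reaches 10 mm in from the end wall (inner face x = -51.5). Beyond its edge a lead-in flare rises at 40 degrees to x = -35, 10 mm above the underside.
- follower (a joint): How far the spring follower is pushed down, m: 0 = its top flush with the lip's underside, 0.006 under one plate, 0.012 under two plates, at most 0.028. The follower is a flat plate 94 x 36 mm that moves only straight up and down; its spring pushes up with about 5.5 N at 0 and 0.3 N more for each mm.
- catch (a joint): How far the spring catch is pushed back (to magazine +x), m: 0 = shut, at most 0.010. Sprung shut with 2 N plus 0.25 N per mm. A smooth steel bolt 24 mm wide, flat underneath, its top bevelled about 30 degrees off the vertical: a plate end pressed down on the bevel pushes it back, and once the plate's top is below 60 mm it snaps shut over it.
- catch_nose (a point): Lower inner edge of the catch's nose, 60 mm above the table, at magazine x = +44.5 mm when shut. The bevel rises from it to 75 mm at x = +52. Behind is the latch housing (x +56 to +86, 85 mm high, 39 mm wide) with a pull knob out of its back.
- tape_measure: Yellow tape measure, 66 x 99 x 38 mm, near the left edge; origin at its underside. A bystander, to be left where it is.
- t_joint: Welded steel T joint, 45 x 80 x 40 mm, near the right edge; origin at its underside. A bystander, to be left where it is.
- soapstone: Slim soapstone holder, 10 x 122 x 11 mm, nearest the robot; origin at its underside. A bystander, to be left where it is.
- pliers: Blue-handled pliers, 40 x 174 x 12 mm, at the back left; origin at its underside. A bystander, to be left where it is.

How it is judged:
By the outcome, as a careful person would: the job done as asked, in the order asked, and still so for the second after the job is handed in, with the robot touching nothing.
It also fails if it takes over 45 s, if anything falls off the work surface, if the arm or the gripper's body presses on something with over 40 N, if the wrist force passes 120 N, or if a joint passes its speed limit or range.

## Working session

There is one attempt and no reset: what is moved stays moved. The work goes in short steps, Python scripts to look and compute and a tool call to move; the robot and the scene stay as the last step left them, time stands still between calls to the robot, and variables do not carry over. Pictures are saved under pics/ and viewed, and the job is handed in when it is done.

Besides the shell and the picture viewer there is one more tool, called after ">>>" as name(argument=value, ...) on one line, values as JSON. arm_command: Moves the arm, as the interface text tells. Its arguments: {"type":"object","properties":{"deltas":{"type":"array"},"claw":{"type":"number"},"force":{"type":"number"}},"required":["deltas"]}

```bash
ls; mkdir -p pics
python3 - <<'E'
from workcell import observe, grab_frame, camera_info, manip, outline_of
import cv2,numpy as np
np.set_printoptions(precision=4,suppress=True)
s=observe()
for k,v in s.items(): print(k,v)
for c in ("top","side"):
    i=camera_info(c); print(c,np.array(i["intrinsics"]),i["dist"]);print(np.array(i["pose"]))
    cv2.imwrite(f"pics/{c}0.png",grab_frame(c)[:,:,::-1])
print(manip.grip_depth, [a for a in dir(manip) if a[0]!='_'])
E
```

```text
pics
clock 0.0
qpos [ 1.3195  0.5083 -0.2376  1.5011  0.1257  1.1489 -0.1548]
qvel [-0.0014  0.0003 -0.001  -0.0008  0.0006  0.0004  0.0012]
tau [ -0.0009 -62.0579  -2.1868 -24.9645   0.0128   0.0121   0.    ]
ee_pos [ 0.2181 -0.5852  0.2304]
ee_rot [-1.5708  0.0018 -1.2139]
contact_force [ 0.1149  0.3872 -0.1801]
wrist_torque [ 0.0282 -0.0676 -0.0426]
gripper_width 0.08541279849612124
top [[617.5708   0.     317.1207]
 [  0.     617.5708 240.461 ]
 [  0.       0.       1.    ]] [0.05 0.   0.   0.   0.  ]
[[ 0.0108 -0.992   0.1254  0.4283]
 [-0.9997 -0.0078  0.0243 -0.0446]
 [-0.0231 -0.1257 -0.9918  1.1565]
 [ 0.      0.      0.      1.    ]]
side [[499.7763   0.     320.6137]
 [  0.     499.7763 247.4987]
 [  0.       0.       1.    ]] [-0.0713  0.      0.      0.      0.    ]
[[-0.267   0.3671 -0.891   1.4421]
 [ 0.9635  0.0836 -0.2543  0.2288]
 [-0.0189 -0.9264 -0.376   0.4622]
 [ 0.      0.      0.      1.    ]]
0.0187 ['IKError', 'finish_job', 'grip_depth']
```

View pics/top0.png

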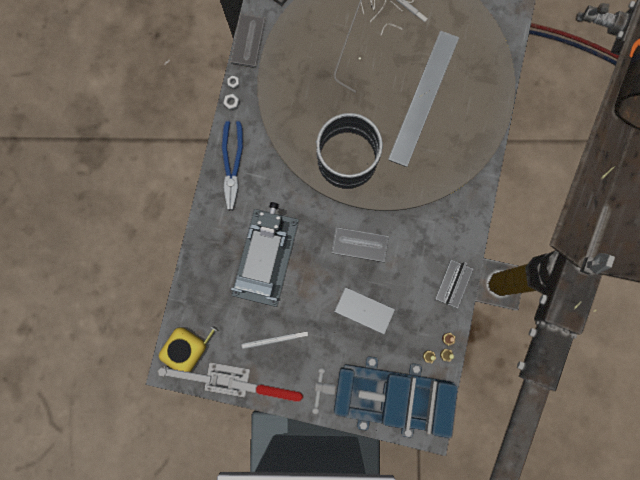

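View pics/side0.png

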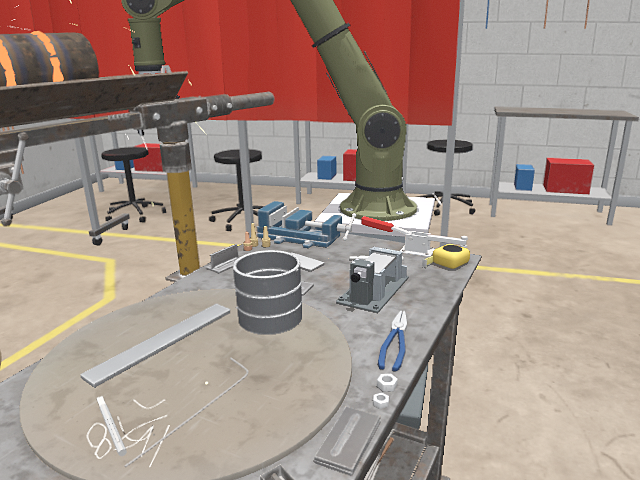

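The top view shows the magazine at about (262,258), the plain plate at (365,310) and the beaded plate at (361,244). Next I'll measure them.

```bash
cat > h.py <<'E'
from workcell import observe, grab_frame, camera_info, manip, outline_of
import cv2,numpy as np
np.set_printoptions(precision=4,suppress=True)
def cam(c):
    i=camera_info(c); return np.array(i["intrinsics"]),np.array(i["dist"]),np.array(i["pose"])
def px2w(c,uv,z):
    K,d,P=cam(c)
    n=cv2.undistortPoints(np.asarray(uv,float).reshape(-1,1,2),K,d).reshape(-1,2)
    r=np.c_[n,np.ones(len(n))]@P[:3,:3].T
    t=(z-P[2,3])/r[:,2]
    return P[:3,3]+r*t[:,None]
def w2px(c,X):
    K,d,P=cam(c); R=P[:3,:3].T
    return cv2.projectPoints(np.asarray(X,float).reshape(-1,1,3),cv2.Rodrigues(R)[0],-R@P[:3,3],K,d)[0].reshape(-1,2)
E
python3 - <<'E'
from h import *
im=grab_frame("top")
cv2.imwrite("pics/crop.png",cv2.resize(im[190:350,210:410,::-1],None,fx=4,fy=4,interpolation=cv2.INTER_CUBIC)[:600])
for q in ("spare_centre","loaded_centre","magazine","beaded_centre"):
    for o in outline_of(q,"top")[:2]:
        m=o["region"].astype(np.uint8)
        cs=max(cv2.findContours(m,0,cv2.CHAIN_APPROX_NONE)[0],key=cv2.contourArea).reshape(-1,2).astype(float)
        z={"spare_centre":.006,"beaded_centre":.006,"loaded_centre":.06,"magazine":.006}[q]
        W=px2w("top",cs,z)[:,:2]
        (c,s,a)=cv2.minAreaRect((W*1000).astype(np.float32))
        print(q,round(o["score"],3),o["bbox"],m.sum(),"rect mm",np.array(c),np.array(s),a)
E
```

```text
spare_centre 0.79 [337.1, 285.6, 393.0, 335.8] 1418 rect mm [ 443.9664 -105.325 ] [99.6449 49.6791] 64.78191375732422
loaded_centre 0.98 [244.5, 232.7, 285.1, 282.6] 1322 rect mm [538.0919  80.4953] [52.0708 86.3183] 76.89657592773438
loaded_centre 0.59 [262.8, 201.3, 276.7, 240.3] 184 rect mm [581.5673  72.2004] [24.1902 14.8962] 76.3215560913086
magazine 0.83 [234.3, 201.3, 299.0, 305.3] 3028 rect mm [551.4246  77.2144] [ 90.8825 190.1609] 75.8536148071289
beaded_centre 0.87 [332.4, 227.6, 390.6, 262.0] 1366 rect mm [567.1208 -97.2362] [98.7632 50.189 ] 80.97172546386719
```

View pics/crop.png

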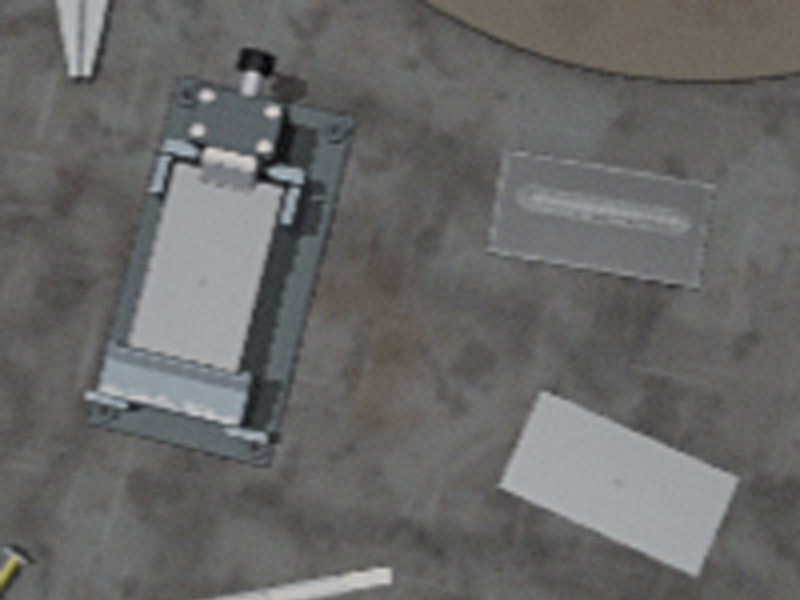

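```bash
cat > mag.py <<'E'
from h import *
from scipy.optimize import least_squares
clk=np.array([[177,78],[354,122],[268,466],[88,424],[202,150],[258,162]],float)
px=(clk+.5)/4-.5+[210,190]
M=np.array([[97,44,6],[97,-44,6],[-73,-44,6],[-73,44,6],[0,0,0],[0,0,0]],float)[:4]/1000
def T(p,X): c,s=np.cos(p[2]),np.sin(p[2]); X=np.atleast_2d(X); return np.c_[p[0]+c*X[:,0]-s*X[:,1],p[1]+s*X[:,0]+c*X[:,1],X[:,2]]
f=lambda p:(w2px("top",T(p,M))-px[:4]).ravel()
if __name__=="__main__":
    r=least_squares(f,[.54,.08,-.22]); p=r.x
    print(p,np.degrees(p[2]),f(p).reshape(-1,2))
    im=grab_frame("top")
    S=5; o=np.array([225,190])
    big=cv2.resize(im[190:310,225:345,::-1],None,fx=S,fy=S,interpolation=cv2.INTER_CUBIC)
    def poly(X,col,closed=True):
        u=(w2px("top",T(p,np.array(X,float)/1000))-o+.5)*S-.5
        cv2.polylines(big,[np.round(u).astype(np.int32)],closed,col,1)
    rect=lambda x0,x1,y0,y1,z:[[x0,y0,z],[x1,y0,z],[x1,y1,z],[x0,y1,z]]
    poly(rect(-73,97,-44,44,6),(0,0,255))
    poly(rect(56,86,-19.5,19.5,85),(0,255,0))
    for sx in(-1,1):
        for sy in (-1,1): poly(rect(sx*34,sx*52,sy*27.5,sy*32.5,64),(255,0,0))
    poly(rect(-51.5,48.5,-25,25,60),(0,255,255))
    poly(rect(-51.5,-35,-32.5,32.5,70),(255,0,255))
    cv2.imwrite("pics/fit.png",big)
E
python3 mag.py
```

```text
[ 0.5295  0.0834 -0.2269] -12.99925555124914 [[-0.2124 -0.6321]
 [ 0.6193 -0.9808]
 [ 0.2058  1.0928]
 [-0.6122  0.4511]]
```

View pics/fit.png

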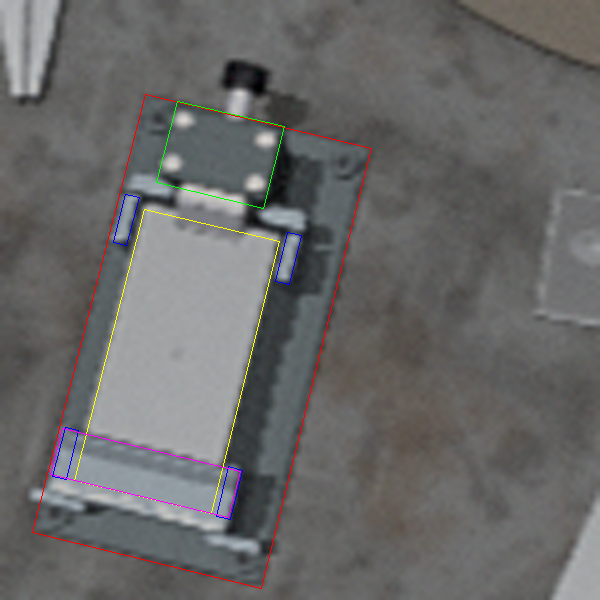

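Run:
```python
from h import *
print("tcp in top/side",w2px("top",[.218,-.586,.231]),w2px("side",[.218,-.586,.231]))
# triangulate rough pairs: (top px, side px)
def ray(c,uv):
    K,d,P=cam(c); n=cv2.undistortPoints(np.array(uv,float).reshape(1,1,2),K,d).reshape(2)
    r=P[:3,:3]@np.r_[n,1]; return P[:3,3],r/np.linalg.norm(r)
for a,b in [((490,283),(187,275)),((545,270),(175,150)),((597,263),(205,110)),((560,300),(190,115))]:
    o1,r1=ray("top",a);o2,r2=ray("side",b)
    s=np.linalg.lstsq(np.c_[r1,-r2],o2-o1,rcond=None)[0]
    print(a,b,o1+s[0]*r1,o2+s[1]*r2)
for z in (0,.1,.2,.3,.4): print(z,px2w("top",[[490,283],[545,270],[500,480],[545,380],[480,270]],z).round(3).tolist())
im=grab_frame("top");cv2.imwrite("pics/c1.png",cv2.resize(im[:,400:640,::-1],None,fx=1.25,fy=1.25))
im=grab_frame("side");cv2.imwrite("pics/c2.png",cv2.resize(im[0:300,0:400,::-1],None,fx=2,fy=2))
```

```text
tcp in top/side [[721.8251 478.2353]] [[158.6334 139.2828]]
(490, 283) (187, 275) [ 0.4999 -0.3466 -0.0361] [ 0.509  -0.3653 -0.0309]
(545, 270) (175, 150) [ 0.5016 -0.3497  0.2602] [ 0.5058 -0.3574  0.2632]
(597, 263) (205, 110) [ 0.5014 -0.3733  0.3772] [ 0.4654 -0.2986  0.3423]
(560, 300) (190, 115) [ 0.4567 -0.3433  0.331 ] [ 0.4556 -0.3413  0.3303]
0 [[0.498, -0.337, 0.0], [0.523, -0.438, 0.0], [0.15, -0.344, 0.0], [0.324, -0.43, 0.0], [0.522, -0.32, 0.0]]
0.1 [[0.492, -0.312, 0.1], [0.515, -0.404, 0.1], [0.174, -0.319, 0.1], [0.333, -0.397, 0.1], [0.514, -0.296, 0.1]]
0.2 [[0.486, -0.287, 0.2], [0.507, -0.37, 0.2], [0.198, -0.293, 0.2], [0.342, -0.364, 0.2], [0.506, -0.272, 0.2]]
0.3 [[0.48, -0.262, 0.3], [0.498, -0.336, 0.3], [0.222, -0.267, 0.3], [0.351, -0.33, 0.3], [0.497, -0.248, 0.3]]
0.4 [[0.474, -0.236, 0.4], [0.49, -0.302, 0.4], [0.246, -0.241, 0.4], [0.36, -0.297, 0.4], [0.489, -0.225, 0.4]]
```

View pics/c1.png

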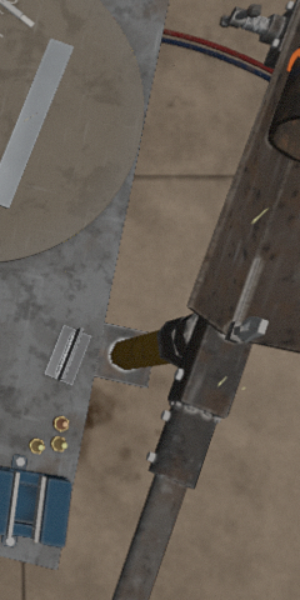

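View pics/c2.png

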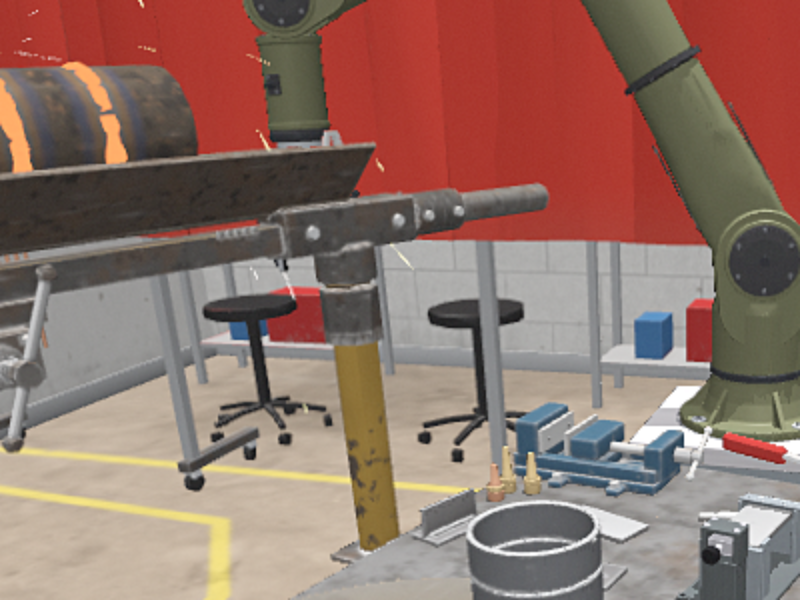

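Between the start and the table there is a post at about (0.50,-0.35), with a beam and tube at z≈0.26–0.38. I'll rise to z≈0.5 and cross above it.

>>> arm_command(deltas=[{"dy":-5.4},{"dy":-10.8},{"dy":-16.2},{"dy":-21.6},{"dy":-27},{"dx":-3.4,"dz":3.5,"dy":-27},{"dx":-6.8,"dz":7,"dy":-27},{"dx":-10,"dz":10.5,"dy":-27}], claw=0)

```text
schema error: expected keys dx, dy, dz, yaw
```

>>> arm_command(deltas=[{"dx":0,"dy":-5.4,"dz":0,"yaw":0},{"dx":0,"dy":-10.8,"dz":0,"yaw":0},{"dx":0,"dy":-16.2,"dz":0,"yaw":0},{"dx":0,"dy":-21.6,"dz":0,"yaw":0},{"dx":0,"dy":-27,"dz":0,"yaw":0},{"dx":-3.4,"dy":-27,"dz":3.5,"yaw":0},{"dx":-6.8,"dy":-27,"dz":7,"yaw":0},{"dx":-10,"dy":-27,"dz":10.5,"yaw":0}], claw=0)

```text
clock: 1.5
ee_pos: [0.2823, -0.4538, 0.5015]
ee_rot: [-1.571, -0.0, -1.214]
contact_force: [0.2, 1.0, -0.2]
gripper_width: 0.0851
```

>>> arm_command(deltas=[{"dx":-3.9,"dy":0,"dz":4,"yaw":-6},{"dx":-7.8,"dy":0,"dz":8,"yaw":-12},{"dx":-11.7,"dy":0,"dz":12,"yaw":-18},{"dx":-15.6,"dy":0,"dz":16,"yaw":-25},{"dx":-19.5,"dy":0,"dz":20,"yaw":-31},{"dx":-23.4,"dy":3,"dz":24,"yaw":-37},{"dx":-27.4,"dy":8,"dz":27.8,"yaw":-44.3},{"dx":-27.4,"dy":14,"dz":27.8,"yaw":-44.3}])

```text
clock: 2.5
ee_pos: [0.4478, -0.0985, 0.3681]
ee_rot: [-1.569, -0.004, -0.433]
contact_force: [0.5, -0.6, -0.7]
gripper_width: 0.085
```

```bash
cat > go.py <<'E'
import sys
from h import *
def delta(x,y,z,yawdeg):
    s=observe(); e=np.array(s["ee_pos"]);r=s["ee_rot"];psi=r[2]
    d=np.array([x,y,z])-e
    c,sn=np.cos(psi),np.sin(psi)
    print("ee",e,"rot",np.degrees(r),"w",round(s["gripper_width"],4),"F",np.array(s["contact_force"]).round(1),"t",s["clock"])
    w=-(yawdeg-np.degrees(psi)); w=(w+180)%360-180
    print("dx %.2f dy %.2f dz %.2f cm yaw %.2f"%((d[0]*c+d[1]*sn)*100,-d[2]*100,(-d[0]*sn+d[1]*c)*100,w))
if __name__=="__main__":
    delta(*map(float,sys.argv[1:5]))
E
python3 go.py 0.4461 -0.1008 -0.001 -25.2
```

```text
ee [ 0.4478 -0.0985  0.3681] rot [-89.8834  -0.2461 -24.8279] w 0.085 F [ 0.5 -0.6 -0.7] t 2.5
dx -0.06 dy 36.91 dz -0.28 cm yaw 0.37
```

>>> arm_command(deltas=[{"dx":0,"dy":5,"dz":-0.2,"yaw":0.3},{"dx":-0.1,"dy":10.5,"dz":-0.3,"yaw":0.4},{"dx":-0.1,"dy":16,"dz":-0.3,"yaw":0.4},{"dx":-0.1,"dy":21.5,"dz":-0.3,"yaw":0.4},{"dx":-0.1,"dy":27,"dz":-0.3,"yaw":0.4},{"dx":-0.1,"dy":31,"dz":-0.3,"yaw":0.4},{"dx":-0.1,"dy":32.9,"dz":-0.3,"yaw":0.4},{"dx":-0.1,"dy":32.9,"dz":-0.3,"yaw":0.4}])

```text
clock: 3.5
ee_pos: [0.4433, -0.1043, 0.038]
ee_rot: [-1.571, 0.003, -0.447]
contact_force: [0.4, 0.9, -0.1]
gripper_width: 0.0851
```

```bash
python3 go.py 0.4461 -0.1008 -0.001 -25.2
python3 - <<'E'
from h import *
im=grab_frame("top")
S=5; o=np.array([300,230])
big=cv2.resize(im[230:350,300:440,::-1],None,fx=S,fy=S,interpolation=cv2.INTER_CUBIC)
s=observe();e=np.array(s["ee_pos"])
for X in (e,[.444,-.1053,.006]):
    u=((w2px("top",X)[0]-o)+.5)*S; cv2.circle(big,tuple(int(v) for v in u),4,(0,0,255),-1)
cv2.imwrite("pics/g1.png",big)
E
```

```text
ee [ 0.4433 -0.1043  0.038 ] rot [-90.028    0.1469 -25.631 ] w 0.0851 F [ 0.4  0.9 -0.1] t 3.5
dx 0.10 dy 3.90 dz 0.43 cm yaw -0.43
```

View pics/g1.png

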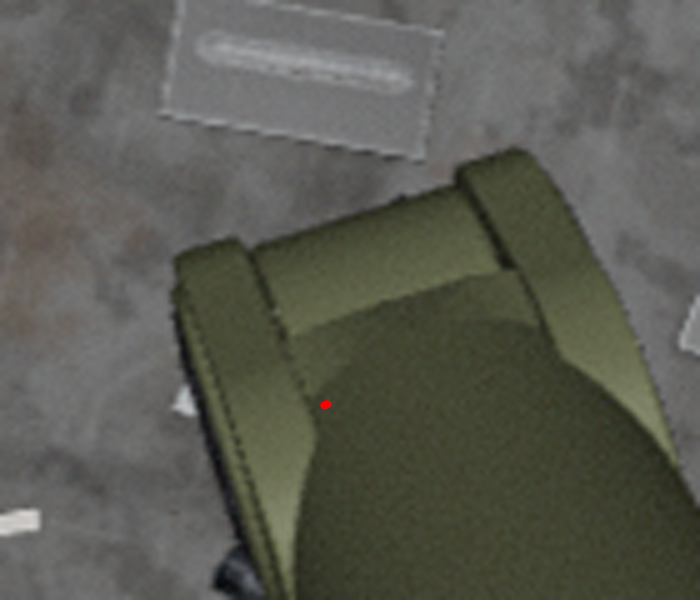

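```bash
python3 go.py 0.4461 -0.1008 -0.001 -25.2
```

```text
ee [ 0.444  -0.1044  0.039 ] rot [-90.0064   0.0438 -25.6385] w 0.0858 F [0.3 0.1 0.9] t 3.55
dx 0.04 dy 4.00 dz 0.41 cm yaw -0.44
```

>>> arm_command(deltas=[{"dx":0,"dy":0,"dz":0.4,"yaw":-0.4},{"dx":0,"dy":1.5,"dz":0.4,"yaw":-0.4},{"dx":0,"dy":2.5,"dz":0.4,"yaw":-0.4},{"dx":0,"dy":3.3,"dz":0.4,"yaw":-0.4},{"dx":0,"dy":3.7,"dz":0.4,"yaw":-0.4},{"dx":0,"dy":4,"dz":0.4,"yaw":-0.4},{"dx":0,"dy":4,"dz":0.4,"yaw":-0.4},{"dx":0,"dy":4,"dz":0.4,"yaw":-0.4}])

```text
clock: 4.55
ee_pos: [0.4458, -0.101, -0.0009]
ee_rot: [-1.571, -0.0, -0.441]
contact_force: [0.2, -0.3, -0.1]
gripper_width: 0.0853
```

```bash
python3 go.py 0.4461 -0.1008 -0.001 -25.2
```

```text
ee [ 0.4458 -0.101  -0.0009] rot [-89.9959  -0.0111 -25.2585] w 0.0853 F [ 0.2 -0.3 -0.1] t 4.55
dx 0.02 dy 0.01 dz 0.03 cm yaw -0.06
```

>>> arm_command(deltas=[{"dx":0,"dy":0,"dz":0,"yaw":0},{"dx":0,"dy":0,"dz":0,"yaw":0},{"dx":0,"dy":0,"dz":0,"yaw":0},{"dx":0,"dy":0,"dz":0,"yaw":0},{"dx":0,"dy":0,"dz":0,"yaw":0},{"dx":0,"dy":0,"dz":0,"yaw":0},{"dx":0,"dy":0,"dz":0,"yaw":0},{"dx":0,"dy":0,"dz":0,"yaw":0}], claw=1, force=30)

```text
clock: 5.55
ee_pos: [0.4459, -0.101, -0.0006]
ee_rot: [-1.571, -0.001, -0.441]
contact_force: [-1.0, -0.8, 5.1]
gripper_width: 0.0489
```

>>> arm_command(deltas=[{"dx":0,"dy":-1,"dz":0,"yaw":0},{"dx":0,"dy":-3,"dz":0,"yaw":0},{"dx":0,"dy":-6,"dz":0,"yaw":0},{"dx":0,"dy":-10,"dz":0,"yaw":0},{"dx":0,"dy":-13,"dz":0,"yaw":0},{"dx":0,"dy":-15,"dz":0,"yaw":0},{"dx":0,"dy":-15,"dz":0,"yaw":0},{"dx":0,"dy":-15,"dz":0,"yaw":0}])

```text
clock: 6.55
ee_pos: [0.445, -0.101, 0.1484]
ee_rot: [-1.571, 0.001, -0.441]
contact_force: [0.2, 0.3, -3.7]
gripper_width: 0.0483
```

```bash
python3 - <<'E'
from h import *
im=grab_frame("side")
cv2.imwrite("pics/s1.png",cv2.resize(im[120:320,200:460,::-1],None,fx=3,fy=3,interpolation=cv2.INTER_CUBIC))
E
python3 go.py 0.4461 -0.1008 .15 -25.2
```

```text
ee [ 0.4449 -0.101   0.1481] rot [-90.0224   0.1009 -25.2627] w 0.0488 F [-1.2  0.5 -2.8] t 6.6
dx 0.10 dy -0.19 dz 0.06 cm yaw -0.06
```

View pics/s1.png

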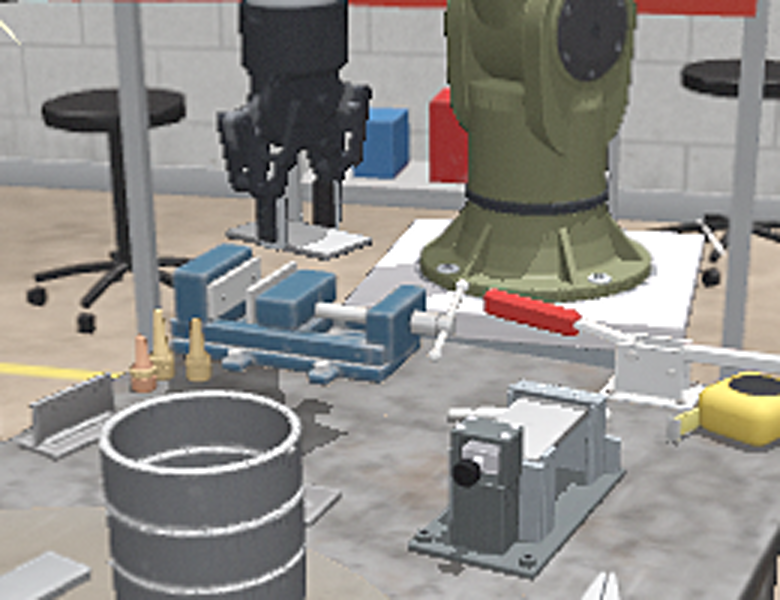

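```bash
cat > gm.py <<'E'
import sys
from go import *
P=[.5295,.0834,np.radians(-13.0)]
def mag(mx,my): 
    c,s=np.cos(P[2]),np.sin(P[2]); return P[0]+(c*mx-s*my)/1000,P[1]+(s*mx+c*my)/1000
if __name__=="__main__":
    mx,my,z=map(float,sys.argv[1:4]); yaw=float(sys.argv[4]) if len(sys.argv)>4 else -103.06
    e=np.array(observe()["ee_pos"]);c,s=np.cos(P[2]),np.sin(P[2]);d=e[:2]-P[:2]
    print("mag pos now mm",(c*d[0]+s*d[1])*1000,(-s*d[0]+c*d[1])*1000,e[2]*1000)
    delta(*mag(mx,my),z/1000,yaw)
E
python3 gm.py 36 0 105
```

```text
mag pos now mm -40.959974191867445 -198.65685841111022 148.11820568509197
ee [ 0.4449 -0.101   0.1481] rot [-90.0224   0.1009 -25.2627] w 0.0488 F [-1.2  0.5 -2.8] t 6.6
dx 3.30 dy 4.31 dz 21.05 cm yaw 77.80
```

>>> arm_command(deltas=[{"dx":0.4,"dy":0,"dz":2.6,"yaw":9.8},{"dx":0.8,"dy":0,"dz":5.2,"yaw":19.6},{"dx":1.2,"dy":0,"dz":7.8,"yaw":29.4},{"dx":1.6,"dy":0,"dz":10.5,"yaw":39.2},{"dx":2,"dy":0,"dz":13.1,"yaw":49},{"dx":2.5,"dy":0,"dz":15.8,"yaw":58.8},{"dx":2.9,"dy":0,"dz":18.4,"yaw":68.6},{"dx":3.3,"dy":0,"dz":21,"yaw":77.8}])

```text
clock: 7.6
ee_pos: [0.5648, 0.0756, 0.1474]
ee_rot: [-1.573, -0.001, -1.804]
contact_force: [0.1, 0.3, -2.8]
gripper_width: 0.0486
```

>>> arm_command(deltas=[{"dx":0,"dy":1,"dz":0,"yaw":0},{"dx":0,"dy":2,"dz":0,"yaw":0},{"dx":0,"dy":3,"dz":0,"yaw":0},{"dx":0,"dy":4,"dz":0,"yaw":0},{"dx":0,"dy":4.2,"dz":0,"yaw":0},{"dx":0,"dy":4.2,"dz":0,"yaw":0},{"dx":0,"dy":4.2,"dz":0,"yaw":0},{"dx":0,"dy":4.2,"dz":0,"yaw":0}])

```text
clock: 8.6
ee_pos: [0.5654, 0.0749, 0.1074]
ee_rot: [-1.57, 0.0, -1.799]
contact_force: [-0.2, -0.1, -3.1]
gripper_width: 0.0488
```

```bash
python3 - <<'E'
from h import *
im=grab_frame("side")
cv2.imwrite("pics/s2.png",cv2.resize(im[160:320,290:450,::-1],None,fx=3.7,fy=3.7,interpolation=cv2.INTER_CUBIC))
im=grab_frame("top")
cv2.imwrite("pics/t2.png",cv2.resize(im[190:310,225:345,::-1],None,fx=5,fy=5,interpolation=cv2.INTER_CUBIC))
E
python3 gm.py 36 0 95
```

```text
mag pos now mm 36.75976650521349 -0.24958161770481135 107.24349189314916
ee [0.5653 0.0749 0.1072] rot [ -89.9773    0.0097 -103.0575] w 0.0484 F [ 0.6  0.2 -1.8] t 8.7
dx -0.02 dy 1.22 dz -0.08 cm yaw 0.00
```

View pics/s2.png

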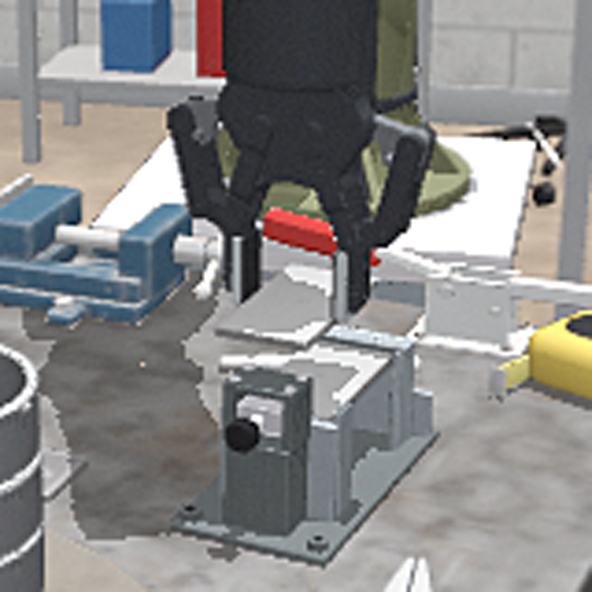

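View pics/t2.png

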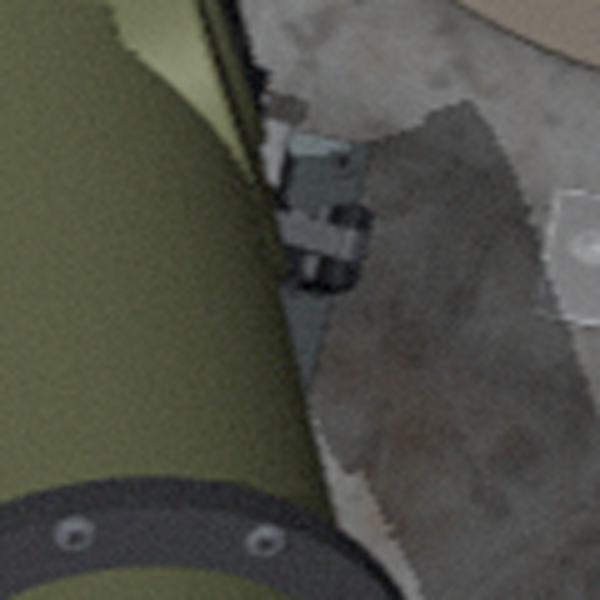

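```bash
cat > ov.py <<'E'
import sys
from gm import *
from mag import T
def plate(gx,gy,gz,th,c=5.):
    # gx.. mag mm of plate bottom at the grip; lip-end down tilt th deg
    t=np.radians(th); a=np.array([np.cos(t),0,np.sin(t)]);n=np.array([-np.sin(t),0,np.cos(t)])
    g=np.array([gx,gy,gz]); B=g-(50+c)*a
    out=[]
    for k in (0,6):
        out.append(np.array([B+k*n+[0,-25,0],B+100*a+k*n+[0,-25,0],B+100*a+k*n+[0,25,0],B+k*n+[0,25,0]]))
    return out
def overlay(fn,th,dz=1.,cam="side",box=(290,160,160,160),S=3.7,c=5.):
    im=grab_frame(cam); x,y,w,h=box
    big=cv2.resize(im[y:y+h,x:x+w,::-1],None,fx=S,fy=S,interpolation=cv2.INTER_CUBIC)
    raw=big.copy()
    e=np.array(observe()["ee_pos"]);cc,s=np.cos(P[2]),np.sin(P[2]);d=e[:2]-P[:2]
    gx,gy=(cc*d[0]+s*d[1])*1000,(-s*d[0]+cc*d[1])*1000
    def poly(X,col):
        u=(w2px(cam,T(P,np.array(X,float)/1000))-[x,y]+.5)*S-.5
        cv2.polylines(big,[np.round(u).astype(np.int32)],True,col,1)
    rect=lambda x0,x1,y0,y1,z:[[x0,y0,z],[x1,y0,z],[x1,y1,z],[x0,y1,z]]
    poly(rect(56,86,-19.5,19.5,85),(0,255,0)); poly(rect(-73,97,-44,44,6),(0,0,255)); poly(rect(-41.5,48.5,-25,25,60),(0,255,255))
    if th is not None:
        for X in plate(gx,gy,e[2]*1000+dz,th,c): poly(X,(255,0,255))
        B=plate(gx,gy,e[2]*1000+dz,th,c)
        print("lip bottom",B[0][0][[0,2]],"top",B[1][0][[0,2]],"catch bottom",B[0][1][[0,2]])
    cv2.imwrite(fn,np.hstack([big,raw]) if big.shape[1]*2<=800 else big)
    print("mag",gx,gy,e[2]*1000,observe()["clock"])
if __name__=="__main__":
    overlay(sys.argv[1],float(sys.argv[2]) if len(sys.argv)>2 else None, box=(330,210,100,110),S=5.4 if False else 4)
E
python3 ov.py pics/o1.png 0
```

```text
lip bottom [-18.2453 108.1936] top [-18.2453 114.1936] catch bottom [ 81.7547 108.1936]
mag 36.75473468596857 -0.22113057449885815 107.19357595487574 8.75
```

View pics/o1.png

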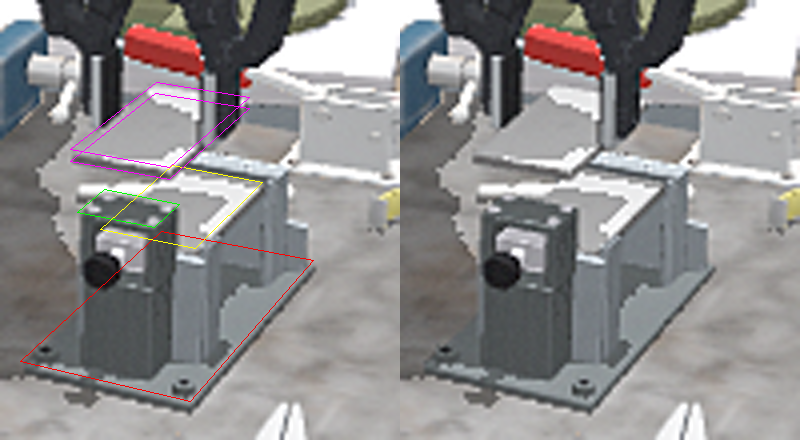

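>>> arm_command(deltas=[{"dx":0,"dy":1,"dz":0,"yaw":0},{"dx":0,"dy":1.6,"dz":0,"yaw":0},{"dx":0,"dy":2,"dz":0,"yaw":0},{"dx":0,"dy":2.3,"dz":0,"yaw":0},{"dx":0,"dy":2.5,"dz":0,"yaw":0},{"dx":0,"dy":2.7,"dz":0,"yaw":0},{"dx":0,"dy":2.8,"dz":0,"yaw":0},{"dx":0,"dy":2.8,"dz":0,"yaw":0}])

```text
clock: 9.75
ee_pos: [0.5648, 0.0753, 0.0799]
ee_rot: [-1.571, 0.0, -1.798]
contact_force: [-5.0, 0.5, 7.9]
gripper_width: 0.0485
```

```bash
python3 ov.py pics/o2.png 17; python3 gm.py 36 0 78
```

```text
lip bottom [-16.3999  64.8693] top [-18.1542  70.6071] catch bottom [79.2305 94.1064]
mag 36.19681837731822 0.10615657952534746 79.94971074020336 9.8
mag pos now mm 36.19681837731822 0.10615657952534746 79.94971074020336
ee [0.5648 0.0754 0.0799] rot [ -89.9997    0.0175 -103.0265] w 0.0488 F [-4.9 -0.1  7.8] t 9.8
dx 0.01 dy 0.19 dz -0.02 cm yaw 0.03
```

View pics/o2.png

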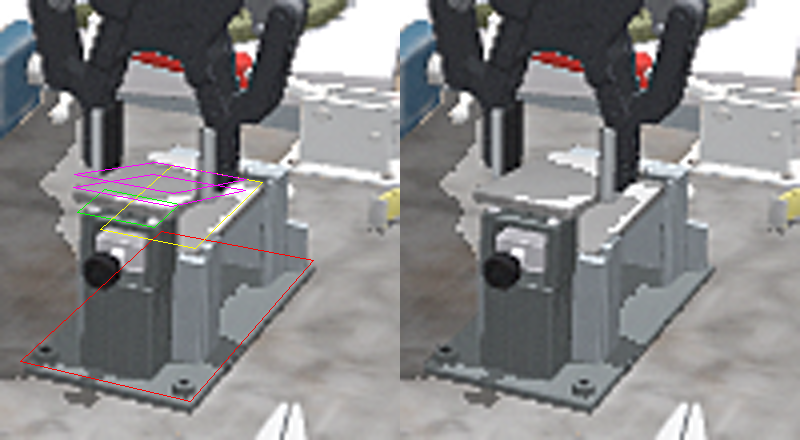

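>>> arm_command(deltas=[{"dx":0,"dy":0.1,"dz":0,"yaw":0},{"dx":0,"dy":0.2,"dz":0,"yaw":0},{"dx":0,"dy":0.3,"dz":0,"yaw":0},{"dx":0,"dy":0.35,"dz":0,"yaw":0},{"dx":0,"dy":0.35,"dz":0,"yaw":0},{"dx":0,"dy":0.35,"dz":0,"yaw":0},{"dx":0,"dy":0.35,"dz":0,"yaw":0},{"dx":0,"dy":0.35,"dz":0,"yaw":0}])

```text
clock: 10.8
ee_pos: [0.5647, 0.0754, 0.0765]
ee_rot: [-1.571, 0.0, -1.798]
contact_force: [-5.5, 1.0, 8.1]
gripper_width: 0.0487
```

```bash
python3 ov.py pics/o3.png 19.5; python3 gm.py 36 0 78
```

```text
lip bottom [-15.7328  59.0874] top [-17.7356  64.7432] catch bottom [78.5314 92.4681]
mag 36.11249256298946 0.1058910107716738 76.44674385972161 10.85
mag pos now mm 36.11249256298946 0.1058910107716738 76.44674385972161
ee [0.5647 0.0754 0.0764] rot [ -90.0086    0.0161 -103.0264] w 0.0487 F [-3.9  0.5  7.8] t 10.85
dx 0.01 dy -0.16 dz -0.01 cm yaw 0.03
```

View pics/o3.png

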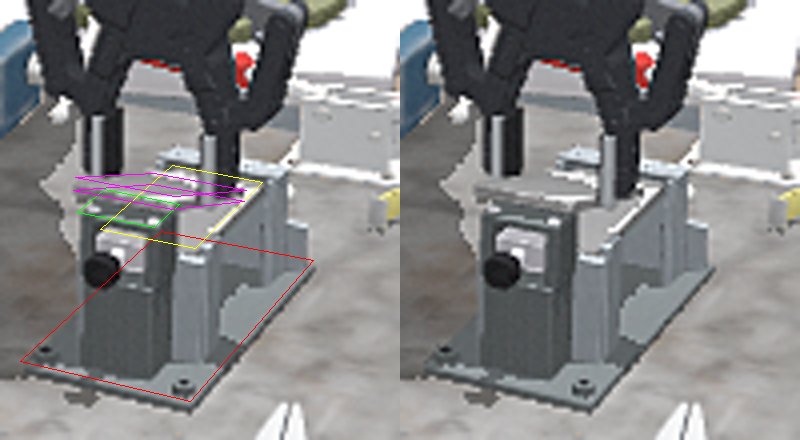

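>>> arm_command(deltas=[{"dx":0,"dy":0,"dz":0,"yaw":0},{"dx":0,"dy":0,"dz":0,"yaw":0},{"dx":0,"dy":0.1,"dz":-0.3,"yaw":0},{"dx":0,"dy":0.25,"dz":-0.7,"yaw":0},{"dx":0,"dy":0.4,"dz":-1.1,"yaw":0},{"dx":0,"dy":0.55,"dz":-1.5,"yaw":0},{"dx":0,"dy":0.7,"dz":-1.9,"yaw":0},{"dx":0,"dy":0.8,"dz":-2.2,"yaw":0}], force=100)

```text
clock: 11.85
ee_pos: [0.55, 0.0803, 0.0714]
ee_rot: [-1.558, 0.005, -1.799]
contact_force: [5.1, -1.2, 17.1]
gripper_width: 0.0456
```

```bash
python3 ov.py pics/o4.png 20.5; python3 gm.py 3 0 68
```

```text
lip bottom [-31.2708  52.9655] top [-33.3721  58.5855] catch bottom [62.3964 87.9862]
mag 20.24615080117738 1.5606233410113646 71.22687549325127 11.9
mag pos now mm 20.24615080117738 1.5606233410113646 71.22687549325127
ee [0.5496 0.0804 0.0712] rot [ -89.2772    0.2692 -103.0918] w 0.0462 F [ 4.6 -0.7 17.6] t 11.9
dx 0.16 dy 0.32 dz -1.72 cm yaw -0.03
```

View pics/o4.png

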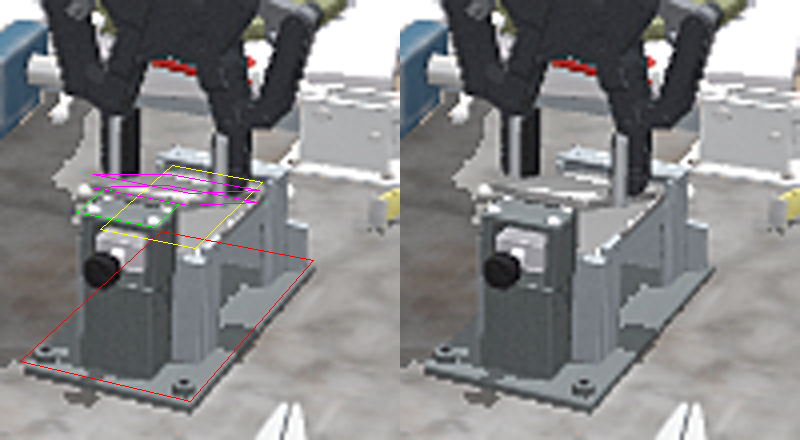

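Run:
```python
from h import *
im=grab_frame("side")
cv2.imwrite("pics/s5.png",cv2.resize(im[225:290,340:430,::-1],None,fx=8.8,fy=8.8,interpolation=cv2.INTER_CUBIC))
s=observe()
for k in ("qpos","qvel","ee_pos","ee_rot","contact_force","wrist_torque","gripper_width","clock"): print(k,s[k])
```

```text
qpos [-0.0724  0.5753 -0.1786  1.8978  0.1584  0.6689 -2.1454]
qvel [ 0.0014  0.0021 -0.0017 -0.0021 -0.0024  0.0054  0.0028]
ee_pos [0.5495 0.0804 0.0712]
ee_rot [-1.5586  0.0046 -1.7993]
contact_force [ 4.4083 -1.1527 17.0806]
wrist_torque [-0.3668 -1.2607 -0.0023]
gripper_width 0.045820283155648116
clock 11.95
```

View pics/s5.png

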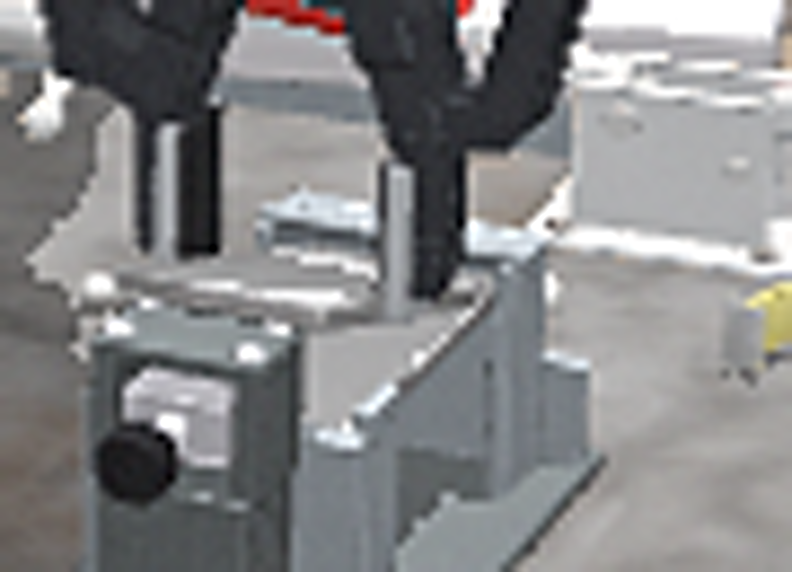

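>>> arm_command(deltas=[{"dx":0.05,"dy":0.1,"dz":-0.2,"yaw":0},{"dx":0.1,"dy":0.2,"dz":-0.4,"yaw":0},{"dx":0.1,"dy":0.3,"dz":-0.6,"yaw":0},{"dx":0.1,"dy":0.4,"dz":-0.8,"yaw":0},{"dx":0.1,"dy":0.4,"dz":-1,"yaw":0},{"dx":0.1,"dy":0.4,"dz":-1,"yaw":0},{"dx":0.1,"dy":0.4,"dz":-1,"yaw":0},{"dx":0.1,"dy":0.4,"dz":-1,"yaw":0}])

```text
clock: 12.95
ee_pos: [0.5409, 0.0812, 0.0661]
ee_rot: [-1.557, 0.005, -1.8]
contact_force: [12.4, -1.6, 3.9]
gripper_width: 0.0461
```

```bash
python3 - <<'E'
from h import *
im=grab_frame("side")
cv2.imwrite("pics/s6.png",cv2.resize(im[225:290,340:430,::-1],None,fx=8.8,fy=8.8,interpolation=cv2.INTER_CUBIC))
s=observe()
for k in ("ee_pos","ee_rot","contact_force","wrist_torque","gripper_width","clock"): print(k,s[k])
E
python3 gm.py 3 0 68
```

```text
ee_pos [0.541  0.0813 0.0661]
ee_rot [-1.5574  0.0051 -1.8002]
contact_force [11.9831 -1.4262  2.8459]
wrist_torque [-0.3444 -2.4609 -0.0542]
gripper_width 0.045523201533056654
clock 13.0
mag pos now mm 11.64348338390092 0.4891471043634893 66.13477752762843
ee [0.541  0.0813 0.0661] rot [ -89.2347    0.2908 -103.1436] w 0.0455 F [12.  -1.4  2.8] t 13.0
dx 0.05 dy -0.19 dz -0.86 cm yaw -0.08
```

View pics/s6.png

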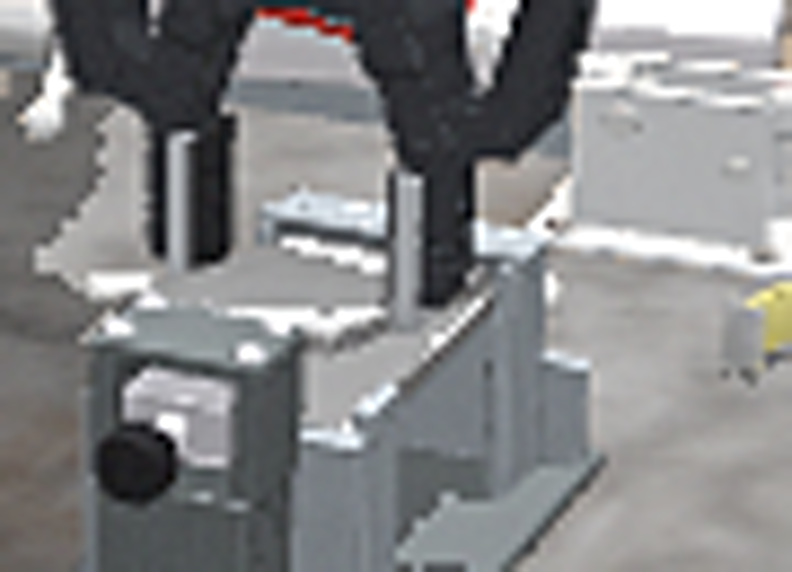

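```bash
cat > ov2.py <<'E'
import sys
from ov import *
def run(fn,ths,shift=(1.0,1.3),dz=1.,c=5.,box=(340,225,90,65),S=8.8):
    im=grab_frame("side"); x,y,w,h=box
    big=cv2.resize(im[y:y+h,x:x+w,::-1],None,fx=S,fy=S,interpolation=cv2.INTER_CUBIC)
    e=np.array(observe()["ee_pos"]);cc,s=np.cos(P[2]),np.sin(P[2]);d=e[:2]-P[:2]
    gx,gy=(cc*d[0]+s*d[1])*1000,(-s*d[0]+cc*d[1])*1000
    def poly(X,col):
        u=(w2px("side",T(P,np.array(X,float)/1000))+shift-[x,y]+.5)*S-.5
        cv2.polylines(big,[np.round(u).astype(np.int32)],True,col,1)
    rect=lambda x0,x1,y0,y1,z:[[x0,y0,z],[x1,y0,z],[x1,y1,z],[x0,y1,z]]
    poly(rect(56,86,-19.5,19.5,85),(0,255,0))
    poly([[-51.5,-32.5,70],[-35,-32.5,70],[-35,32.5,70],[-51.5,32.5,70]],(255,255,0))
    poly(rect(34,52,27.5,32.5,64),(255,0,0));poly(rect(34,52,-32.5,-27.5,64),(255,0,0))
    for k,th in enumerate(ths):
        X=plate(gx,gy,e[2]*1000+dz,th,c); poly(X[1],[(255,0,255),(0,0,255),(0,165,255)][k])
        print(th,"lip bottom",X[0][0][[0,2]],"top",X[1][0][[0,2]],"catch bottom",X[0][1][[0,2]])
    cv2.imwrite(fn,big); print("mag",gx,gy,e[2]*1000,observe()["clock"])
if __name__=="__main__": run(sys.argv[1],[float(v) for v in sys.argv[2:]])
E
python3 ov2.py pics/o7.png 20 12
```

```text
20.0 lip bottom [-40.0891  48.3067] top [-42.1412  53.9449] catch bottom [53.8802 82.5088]
12.0 lip bottom [-42.2041  55.6827] top [-43.4516  61.5516] catch bottom [55.6107 76.4739]
mag 11.594018230099838 0.4929003088471207 66.11784639301979 13.05
```

View pics/o7.png

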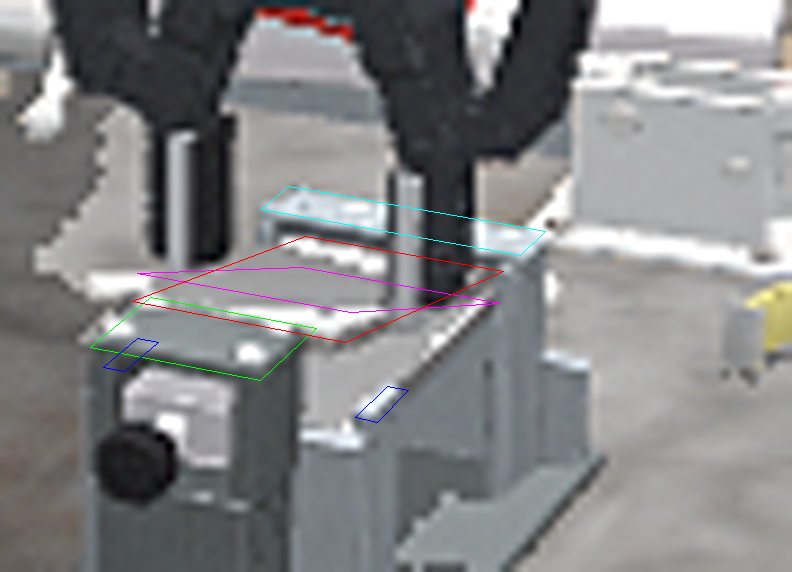

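>>> arm_command(deltas=[{"dx":0,"dy":0.2,"dz":0,"yaw":0},{"dx":0,"dy":0.3,"dz":-0.2,"yaw":0},{"dx":0,"dy":0.3,"dz":-0.4,"yaw":0},{"dx":0,"dy":0.3,"dz":-0.6,"yaw":0},{"dx":0,"dy":0.3,"dz":-0.8,"yaw":0},{"dx":0,"dy":0.3,"dz":-0.8,"yaw":0},{"dx":0,"dy":0.3,"dz":-0.8,"yaw":0},{"dx":0,"dy":0.3,"dz":-0.8,"yaw":0}])

```text
clock: 14.05
ee_pos: [0.5311, 0.0824, 0.0622]
ee_rot: [-1.561, 0.003, -1.8]
contact_force: [11.2, -2.5, 4.6]
gripper_width: 0.0461
```

```bash
python3 ov2.py pics/o8.png 16 12; python3 gm.py 3 0 66
```

```text
16.0 lip bottom [-51.0948  48.0553] top [-52.7486  53.8228] catch bottom [45.0314 75.619 ]
12.0 lip bottom [-52.0235  51.7802] top [-53.2709  57.6491] catch bottom [45.7913 72.5713]
mag 1.7746412061847308 -0.5832084111715224 62.21532196297339 14.1
mag pos now mm 1.7746412061847308 -0.5832084111715224 62.21532196297339
ee [0.5311 0.0824 0.0622] rot [ -89.4548    0.169  -103.141 ] w 0.0458 F [10.8 -2.7  4.3] t 14.1
dx -0.06 dy -0.38 dz 0.12 cm yaw -0.08
```

View pics/o8.png

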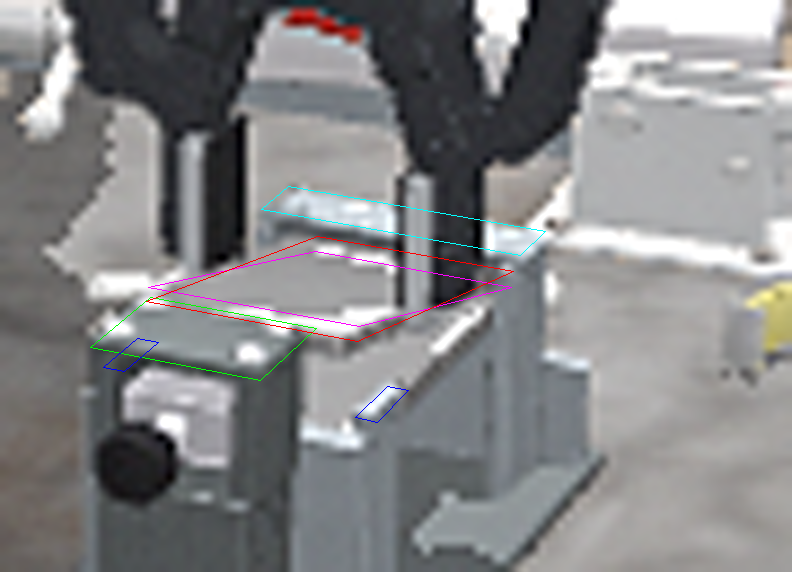

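>>> arm_command(deltas=[{"dx":0,"dy":0,"dz":0.2,"yaw":0},{"dx":0,"dy":0.2,"dz":0.3,"yaw":0},{"dx":0,"dy":0.5,"dz":0.3,"yaw":0},{"dx":0,"dy":0.8,"dz":0.3,"yaw":0},{"dx":0,"dy":1.1,"dz":0.3,"yaw":0},{"dx":0,"dy":1.4,"dz":0.3,"yaw":0},{"dx":0,"dy":1.6,"dz":0.3,"yaw":0},{"dx":0,"dy":1.6,"dz":0.3,"yaw":0}], force=40)

```text
clock: 15.1
ee_pos: [0.5316, 0.0823, 0.0457]
ee_rot: [-1.566, 0.002, -1.799]
contact_force: [5.4, -0.9, 7.2]
gripper_width: 0.0457
```

```bash
python3 ov2.py pics/o9.png 0; python3 gm.py 3 0 52
```

```text
0.0 lip bottom [-52.6537  46.7354] top [-52.6537  52.7354] catch bottom [47.3463 46.7354]
mag 2.346264618919394 -0.5572458108404271 45.73544688224936 15.15
mag pos now mm 2.346264618919394 -0.5572458108404271 45.73544688224936
ee [0.5317 0.0823 0.0457] rot [ -89.7026    0.1122 -103.0992] w 0.046 F [ 5.8 -1.9  7.9] t 15.15
dx -0.06 dy -0.63 dz 0.07 cm yaw -0.04
```

View pics/o9.png

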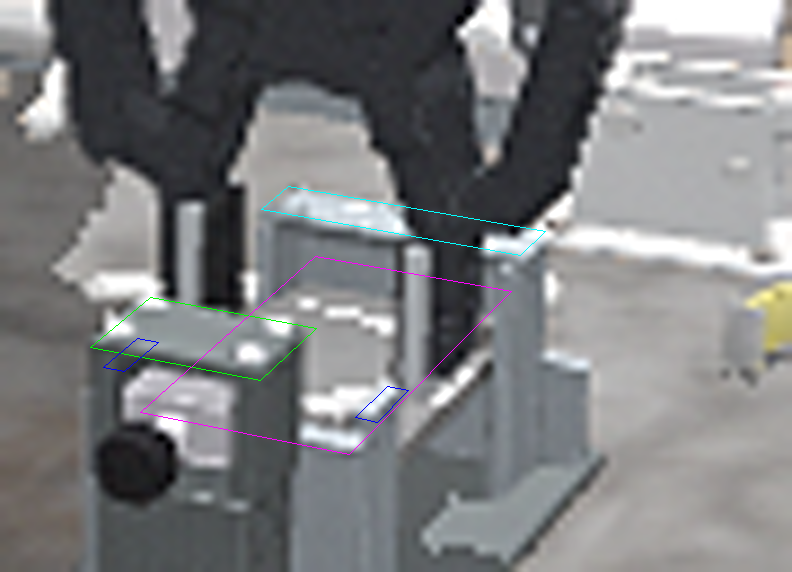

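>>> arm_command(deltas=[{"dx":0,"dy":-0.2,"dz":0,"yaw":0},{"dx":0,"dy":-0.4,"dz":0,"yaw":0},{"dx":0,"dy":-0.6,"dz":0,"yaw":0},{"dx":0,"dy":-0.7,"dz":0,"yaw":0},{"dx":0,"dy":-0.8,"dz":0,"yaw":0},{"dx":0,"dy":-0.8,"dz":0,"yaw":0},{"dx":0,"dy":-0.8,"dz":0,"yaw":0},{"dx":0,"dy":-0.8,"dz":0,"yaw":0}])

```text
clock: 16.15
ee_pos: [0.5321, 0.0819, 0.0515]
ee_rot: [-1.566, 0.002, -1.8]
contact_force: [14.6, -1.5, -19.1]
gripper_width: 0.0457
```

```bash
python3 ov2.py pics/o10.png 0; python3 gm.py 3 0 52
```

```text
0.0 lip bottom [-52.0929  52.514 ] top [-52.0929  58.514 ] catch bottom [47.9071 52.514 ]
mag 2.907065729911004 -0.8723352553000707 51.51395566782845 16.2
mag pos now mm 2.907065729911004 -0.8723352553000707 51.51395566782845
ee [0.5321 0.0819 0.0515] rot [ -89.7385    0.0989 -103.1129] w 0.0456 F [ 15.1  -1.9 -19.4] t 16.2
dx -0.09 dy -0.05 dz 0.01 cm yaw -0.05
```

View pics/o10.png

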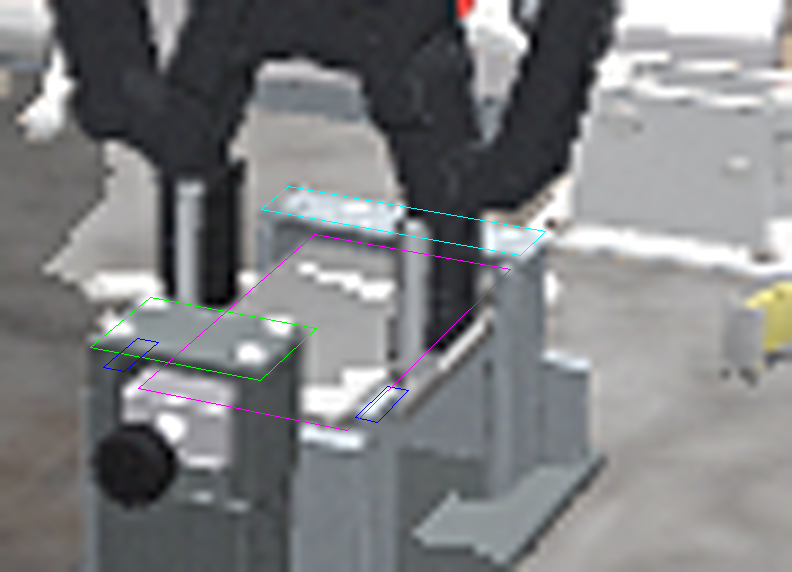

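The upward pull is resisted with 19 N, so the lip and catch are holding the plate. I'll relax the command, open the gripper and retreat.

>>> arm_command(deltas=[{"dx":0,"dy":0.2,"dz":0.2,"yaw":0},{"dx":0,"dy":0.4,"dz":0.4,"yaw":0},{"dx":0,"dy":0.5,"dz":0.5,"yaw":0},{"dx":0,"dy":0.5,"dz":0.5,"yaw":0},{"dx":0,"dy":0.5,"dz":0.5,"yaw":0},{"dx":0,"dy":0.5,"dz":0.5,"yaw":0},{"dx":0,"dy":0.5,"dz":0.5,"yaw":0},{"dx":0,"dy":0.5,"dz":0.5,"yaw":0}], force=20)

```text
clock: 17.2
ee_pos: [0.5322, 0.0819, 0.0477]
ee_rot: [-1.573, -0.0, -1.798]
contact_force: [-1.7, 0.6, 7.7]
gripper_width: 0.0459
```

>>> arm_command(deltas=[{"dx":0,"dy":0,"dz":0,"yaw":0},{"dx":0,"dy":0,"dz":0,"yaw":0},{"dx":0,"dy":0,"dz":0,"yaw":0},{"dx":0,"dy":0,"dz":0,"yaw":0},{"dx":0,"dy":0,"dz":0,"yaw":0},{"dx":0,"dy":0,"dz":0,"yaw":0},{"dx":0,"dy":0,"dz":0,"yaw":0},{"dx":0,"dy":0,"dz":0,"yaw":0}], claw=0)

```text
clock: 18.2
ee_pos: [0.5338, 0.0811, 0.0475]
ee_rot: [-1.571, 0.0, -1.799]
contact_force: [0.1, 0.3, -0.5]
gripper_width: 0.0857
```

```bash
python3 ov2.py pics/o11.png; python3 gm.py 3 0 52
```

```text
mag 4.6579819487060155 -1.2525950673631776 47.504191763999906 18.25
mag pos now mm 4.6579819487060155 -1.2525950673631776 47.504191763999906
ee [0.5338 0.0811 0.0475] rot [ -89.9991    0.0006 -103.0569] w 0.0854 F [ 0.5 -0.1  1.5] t 18.25
dx -0.13 dy -0.45 dz -0.17 cm yaw 0.00
```

View pics/o11.png

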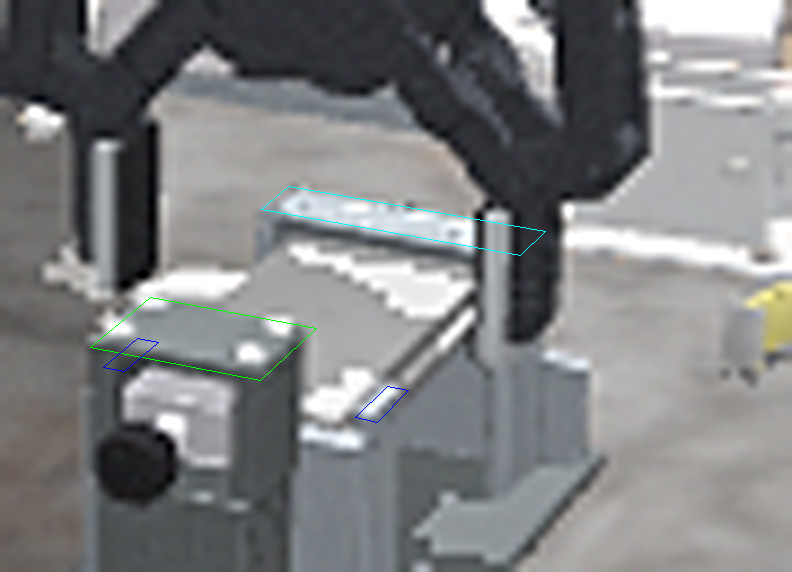

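Released; the plate sits flat under the lip. Now I'll go straight up and out of the way.

>>> arm_command(deltas=[{"dx":0,"dy":-2,"dz":0,"yaw":0},{"dx":0,"dy":-6,"dz":0,"yaw":0},{"dx":0,"dy":-11,"dz":0,"yaw":0},{"dx":0,"dy":-16,"dz":0,"yaw":0},{"dx":5,"dy":-20,"dz":-2,"yaw":0},{"dx":10,"dy":-22,"dz":-4,"yaw":0},{"dx":15,"dy":-22,"dz":-6,"yaw":0},{"dx":20,"dy":-22,"dz":-8,"yaw":0}])

```text
clock: 19.25
ee_pos: [0.4095, -0.097, 0.268]
ee_rot: [-1.569, -0.0, -1.799]
contact_force: [0.7, -1.2, -0.3]
gripper_width: 0.0853
```

Run:
```python
from h import *
im=grab_frame("side")
a=cv2.resize(im[225:290,340:430,::-1],None,fx=8.8,fy=8.8,interpolation=cv2.INTER_CUBIC)
cv2.imwrite("pics/f1.png",a)
t=grab_frame("top"); cv2.imwrite("pics/f2.png",t[:,:,::-1])
cv2.imwrite("pics/f3.png",cv2.resize(t[190:310,225:345,::-1],None,fx=5,fy=5,interpolation=cv2.INTER_CUBIC))
s=observe();print(s["ee_pos"],s["contact_force"],s["clock"])
```

```text
[ 0.4071 -0.1003  0.2677] [0.0597 0.7444 0.8089] 19.35
```

View pics/f1.png

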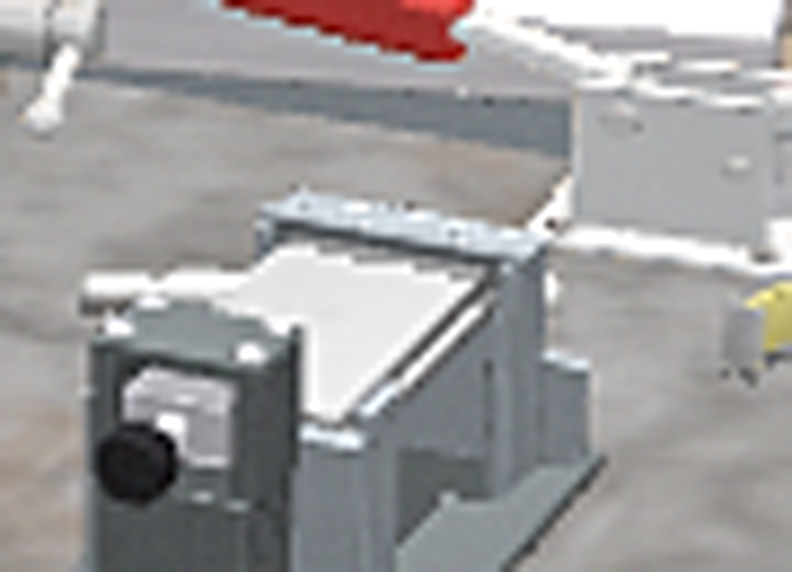

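View pics/f2.png

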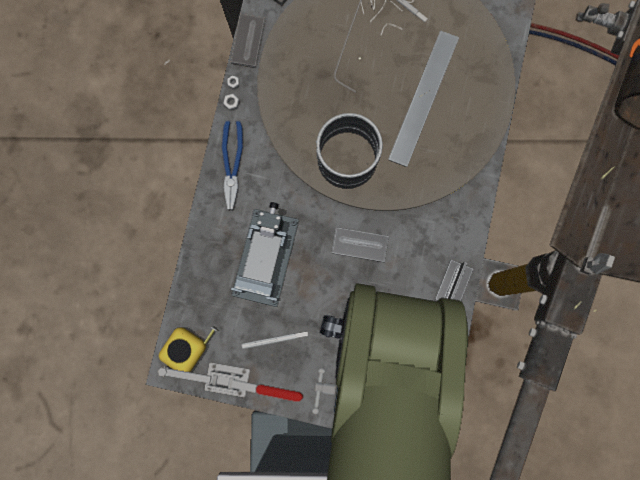

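View pics/f3.png

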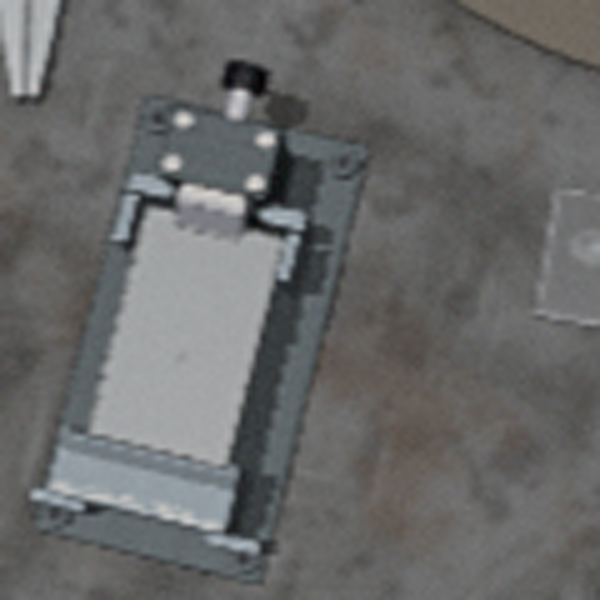

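The top view shows the plate under the lip, near (155,480) in the crop, with the catch over its other end near (210,210). The knob is where it was at the start. The bystanders in view haven't moved, and the robot is clear.

Run:
```python
from h import *
for q,z in (("loaded_centre",.06),("beaded_centre",.006)):
    for o in outline_of(q,"top")[:1]:
        cs=max(cv2.findContours(o["region"].astype(np.uint8),0,cv2.CHAIN_APPROX_NONE)[0],key=cv2.contourArea).reshape(-1,2).astype(float)
        print(q,o["score"],cv2.minAreaRect((px2w("top",cs,z)[:,:2]*1000).astype(np.float32)))
print(np.abs(observe()["qvel"]).max(),observe()["clock"])
manip.finish_job()
```

```text
beaded_centre 0.66 ((568.0418701171875, -96.75471496582031), (101.05840301513672, 52.864418029785156), 81.6940689086914)
0.03338193108141177 19.45
the job is handed in; nothing more can be done
```

The plain plate is loaded in the magazine on top of the first one, and I handed the job in at about 19.5 s of robot time.

**How it was done:** I gripped the plate across its width. I tilted it about 20° by pressing its catch end on the latch housing. Then I slid the low end under the lip, pressed the other end down, let go and moved clear.

**What the checks showed:**
- **Catch:** pulling up on the plate after the press met about 19 N of resistance, so both ends are held. The knob looks to be where it was at the start.
- **Plate:** the last pictures show it flat under both the lip and the catch, with its old spot on the table empty as far as the arm lets me see.
- **Weld-bead plate:** it measures within about 1 mm of where it was.
- **Other things:** the tape measure, soapstone holder and pliers look unmoved. The T joint is partly hidden by the arm in the last picture; what shows of it looks unmoved.

**What did not go cleanly:**
- The arm gave way several millimetres under contact, up to 12–19 N, so I corrected from measured positions.
- The detector found no "loaded_centre" in the last picture, so I judged the seating by eye and by the pull test.
- The last joint-speed reading, just before handing in, was about 0.03 rad/s, so the arm may still have been settling, well clear of everything.

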